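Spin the index disc and stop it on its mark

TASK

Check the encoder stand's bearing and set it to its index: with a fingertip, flick the aluminium disc spinning anticlockwise (seen from above) and let it coast untouched until its red line has gone past the yellow pointer at least once. Then, on a later pass, bring the disc to rest with a fingertip so that the red line faces the yellow pointer, and take the hand away with the disc standing still. Do not lift or shove the stand, and leave the things around it where they are.

Things in the scene. Friction and masses are not known exactly. Their poses are not given: they have to be found in the camera images.
- disc_stand: heavy loose test stand, about 2.8 kg: blue square base 200 x 200 mm, 17 mm high, on rubber feet, with a bearing in the middle that carries the disc. Origin on the worktop under the disc's axis, z up; the yellow pointer (a post 12 x 22 mm, 54 mm high, 94 to 107 mm from the axis) stands on its -x side. Below the disc on the +x side is a black optical pickup; no fixed part rises above the disc's top face
- index_disc (a joint): turn of the disc in rad, counted on past whole turns; it grows anticlockwise seen from above and is 0 (or any multiple of 2 pi) when the red line faces the yellow pointer. At the start it lies between -6.0 and -3.6. The disc runs free without stops: bearing friction takes about 0.25 to 0.45 rad/s off its speed each second, so a flick to 3 rad/s coasts for two turns or so. It stays where it is stopped
- disc_hub (a point): on the disc's axis at the height of its flat top face (56 mm above the worktop). The aluminium disc is 178 mm in diameter, 10 mm thick, about 0.4 kg, level; in the middle a dark cap 34 mm across rises 5 mm above the face; black marks round the rim are only printed
- disc_stud (a point): foot of the red stud, the only thing standing up from the disc beside the cap: a fixed pin 16 mm in diameter and 18 mm high, 60 mm from the axis, on the red line; this point lies on its axis at the disc's top face
- disc_mark (a point): outer end of the red line, on the disc's top face 86 mm from the axis; turns with the disc. The red line is 7 mm wide and runs radially through the stud
- pointer_line (a point): fixed to the stand: the point just inside the yellow pointer's tip, 86 mm from the axis at the height of the disc's top face, where disc_mark must come to rest
- monitor: fixed computer monitor at the right of the stand, a thing to keep clear of: turned screen beyond x = 0.65, y from -0.15 to -0.5, some 0.4 m high. Likewise fixed: a control box beyond x = 0.75 straight behind the stand and a multimeter 0.17 m high beyond x = 0.60, y from 0.22 to 0.32
- brass_fitting: small brass fitting, 17 x 19 x 28 mm high, standing loose beside the stand; bystander
- battery_aa: AA cell, 15 x 50 x 15 mm, lying loose beside the stand; bystander
- tape_electrical: roll of black tape, 55 mm across, 19 mm high, loose; bystander
- driver_yellow: yellow screwdriver, 160 mm long, 20 mm thick, loose; bystander
- pliers_red: small red pliers, 131 x 32 x 11 mm, loose; bystander
- spool_white: white wire spool, 62 mm across, 51 mm high, loose; bystander

How it is judged (in metres and radians):
On the way, in this order (a step that is already met when the one before it is completed fails the run):
1. the disc spins anticlockwise on its own, untouched, faster than 1 rad/s (velocity of joint index_disc above 1 rad/s and contact force between the fingers and index_disc below 0.05 N), for 0.2 s.
2. still untouched and turning, the red line has gone past the pointer (value of joint index_disc above 0.4 rad and velocity of joint index_disc above 0.2 rad/s and contact force between the fingers and index_disc below 0.05 N).
3. the fingers touch the disc to brake it (contact force between the fingers and index_disc above 0.2 N and value of joint index_disc above 0.4 rad).
At the end, for the whole second after the job is handed in: the disc is at rest (below 0.05 rad/s) with the outer end of its red line within 10 mm of the point facing the yellow pointer, after at least one pass of the pointer; the stand is flat on the worktop within 30 mm of where it was, and the six loose bystanders are within 30 mm of where they were (horizontal distance between disc_mark and pointer_line below 0.01 m and angular speed of index_disc below 0.05 rad/s and value of joint index_disc above 5.5 rad and distance of each of disc_stand, brass_fitting, battery_aa, tape_electrical, driver_yellow, pliers_red, spool_white from where it was at the start of the episode below 0.03 m and height (world z) of disc_stand below 0.01 m and angle between disc_stand's own z axis and vertical below 0.05 rad); the robot touches nothing.
It fails at once if the stand is lifted, tipped or shoved more than 30 mm (height (world z) of disc_stand above 0.01 m or angle between disc_stand's own z axis and vertical above 0.08 rad or distance of disc_stand from where it was at the start of the episode above 0.03 m).
It fails at once if a bystander is moved more than 30 mm, lifted or carried (distance of any of brass_fitting, battery_aa, tape_electrical, driver_yellow, pliers_red, spool_white from where it was at the start of the episode above 0.03 m).
It also fails if it takes over 45 s, if anything falls off the work surface, if the arm or the gripper's body presses on something with over 40 N, if the wrist force passes 120 N, or if a joint passes its speed limit or range.

ROBOT

A 6-joint arm with a two-finger parallel gripper is mounted at the origin on a cart in front of the work surface, level with it; the furniture and walls round the work are solid. World frame = base frame: x ahead of the robot, y to its left, z up, the work surface at z = 0. Lengths are in m, angles in degrees, forces in N, time in s.
With the tool pointing down it reaches from about 0.3 to 0.75 m from the base axis. Payload 8.5 kg.
Tool frame: the origin (TCP) lies between the finger pads; the fingertips stand env.finger_overhang ahead of it and the grasp point (between the pads) lies 2 mm behind it (env.finger_overhang is the distance from the TCP to the fingertips, in m); z points along the fingers, y is the line along which they close (so a half turn about z gives the same grasp; the last joint's range is limited). The gripper opens to 85 mm and grips with 20 to 120 N. Pads are 22 mm wide; open, the fingers measure 114 mm over their backs; the gripper's body (76 mm by 85 mm) begins 54 mm behind the grasp point. The pads swing forward as they close: fully open they stand 13 mm farther back than shut.
Start: joints at [51.377, 21.807, 74.336, -0, 83.858, -12.336], TCP at [0.244, 0.493, 0.248] pointing down, gripper open.
Joint ranges: [-178.18, 178.18], [-50.72, 133.34], [12.68, 142.11], [-81.47, 261.47], [9.98, 163.14], [-165.26, 165.26]. Speed limits (degrees/s): [136.94, 136.94, 180, 180, 180, 180].

INTERFACE

Orientations are given as a 3x3 rotation matrix whose columns are the frame's x, y, z axes.
In Python, from rig import env gives the robot as it stands. The module is installed in compiled form; this text tells all that it offers.
- The arm moves only by the tool jog_arm, never from a script. Its arguments are lists of equal length, an entry for each row: "hand": the finger opening in m, from 0 to 0.0854; "travel": the shift along the world's x, y, z in m, a list of three; "yaw": the turn about the world's z in rad. A call has exactly 5 rows; each row shifts and turns the commanded pose from where the row before left it; what a row does not reach is not made up. A row lasts 1/8 s, in which the tool goes at most 62.5 mm and 10.7 degrees, less where a joint would pass 70% of its speed; a pose out of reach is approached as far as the arm can. A call is refused whole if a number of a shift passes 0.0625 or a number of a turn 0.188, either way. A call with a gripper value outside its range is refused whole. The fingers move at their own pace and stop on an object; "grip_force" is the grip in N (left out, the last holds). Time passes only in rows, so rows that do not move let the fingers close, or fill a call up. It gives the time, the measured TCP pose, the force, the opening and the grip force at its end, in the units of the state.
- env.observe(): the state, without advancing time (a new reading comes with each control period).
- env.get_image(name): name is "side" or "top"; returns the picture (384x512x3 uint8, red, green, blue); there is no depth.
- env.calibration(name): a dict with "fx", "fy", "cx", "cy" (pixels), "position" and "rotation" of the camera in the world. Camera axes: x right, y down, z forward; pixel columns grow to the right and rows downward; lengths in m; the calibration is good to about 2 mm. A picture is of the moment at which its call begins. calibration takes no time and is no camera call.
- env.close_job(): hands the job in; it is judged then, once.
The state is a dict: "time_s": time; "q": joint angles; "qvel": joint speeds; "joint_efforts": joint torques, N m; "position": TCP position; "tool_rot": TCP orientation; "ft_force": force on the tool from outside, world axes, zero at the start; "wrist_torque": the same for the moment, N m; "grip_width": finger opening in m; "gripper_force": force on a finger pad.
Only numpy, scipy, OpenCV 4.12 (cv2) and the standard library are available. Lean on these libraries where they do the work, as an engineer would, in place of code of your own. Each camera call takes 0.05 s, during which the arm holds its last target. There are 200 camera calls.

## Working session

There is one attempt and no reset: what is moved stays moved. The work goes in short steps, Python scripts to look and compute and a tool call to move; the robot and the scene stay as the last step left them, time stands still between calls to the robot, and variables do not carry over. Pictures are saved under pics/ and viewed, at most 10 in all, crops included, and the job is handed in when it is done.

Besides the shell and the picture viewer there is one more tool, called after "Emit:" as name(argument=value, ...) on one line, values as JSON. jog_arm: Moves the arm, as the interface text tells. Its arguments: {"type":"object","properties":{"hand":{"type":"array"},"travel":{"type":"array"},"yaw":{"type":"array"},"grip_force":{"type":"number"}},"required":["hand","travel","yaw"]}

```bash
mkdir -p pics
cat > h.py <<'E'
import numpy as np, cv2
from rig import env
def grab(name, fn=None):
    im=env.get_image(name)
    if fn: cv2.imwrite('pics/'+fn, im[:,:,::-1])
    return im
def ray(name,u,v,z):
    c=env.calibration(name); R=np.array(c['rotation']); p=np.array(c['position'])
    d=R@np.array([(u-c['cx'])/c['fx'],(v-c['cy'])/c['fy'],1.])
    return p+d*(z-p[2])/d[2]
def proj(name,P):
    c=env.calibration(name); R=np.array(c['rotation']); p=np.array(c['position'])
    q=R.T@(np.array(P)-p); return c['fx']*q[0]/q[2]+c['cx'], c['fy']*q[1]/q[2]+c['cy']
E
python3 - <<'E'
from h import *
a=grab('top','t0.png'); b=grab('side','s0.png')
print(env.calibration('top'),env.calibration('side'),env.finger_overhang)
print(env.observe())
E
```

```text
{'fx': 379.05371654166385, 'fy': 379.05371654166385, 'cx': 256.41241954108364, 'cy': 193.35174281306615, 'position': array([0.27825525, 0.00201703, 1.20723264]), 'rotation': array([[-0.01175197, -0.97556594,  0.21939231],
       [-0.99992395,  0.01064474, -0.00622827],
       [ 0.00374071, -0.21944881, -0.97561684]])} {'fx': 361.59254084489504, 'fy': 361.59254084489504, 'cx': 254.44817045991272, 'cy': 191.4221999707075, 'position': array([ 0.52659965, -1.06147761,  0.79929719]), 'rotation': array([[ 0.99960437, -0.02702336,  0.00779991],
       [-0.02167557, -0.56340375,  0.82589732],
       [-0.01792402, -0.82573964, -0.5637666 ]])} 0.017
{'time_s': 0.1, 'q': array([ 5.13759786e+01,  2.18391837e+01,  7.43779588e+01,  1.08743517e-04,
        8.38581334e+01, -1.23349101e+01]), 'qvel': array([-0.04268706, -0.05679727, -0.16984746, -0.04136915,  0.03718381,
        0.05726991]), 'joint_efforts': array([ 4.18979515e-03, -4.49218726e+01, -2.31659013e+01, -1.98397452e-04,
        3.62369537e-03, -4.61206412e-05]), 'position': array([0.24344402, 0.49293448, 0.24776869]), 'tool_rot': array([[-8.96570410e-01,  4.42900468e-01, -8.21565049e-04],
       [ 4.42901140e-01,  8.96569869e-01, -1.02524918e-03],
       [ 2.82507124e-04, -1.28308018e-03, -9.99999137e-01]]), 'ft_force': array([ 1.41550825, -0.24562692, -0.00750386]), 'wrist_torque': array([ 0.0313743 , -0.00218687, -0.00352235]), 'gripper_force': 0.0, 'grip_width': 0.08545748258702195}
```

View pics/t0.png

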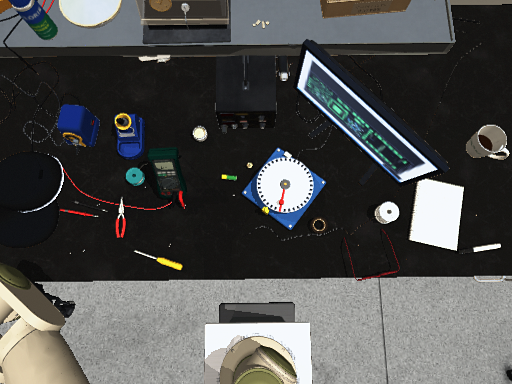

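View pics/s0.png

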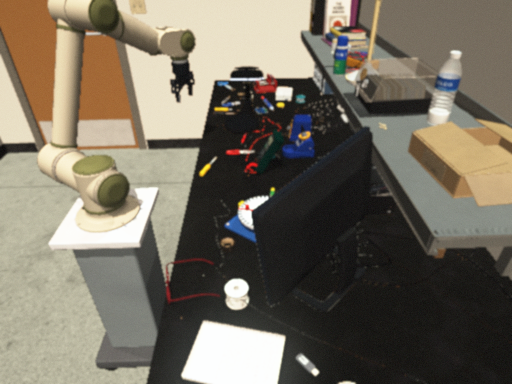

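The top view shows the disc around (285,185), the red line toward (281,205), the yellow pointer at (265,210), the tape at (319,225), the battery at (229,177) and the brass fitting at (249,165). The monitor half hides the disc in the side view, so I'll measure from the top camera.

```bash
cat >> h.py <<'E'
def comps(im,lo,hi,box,mn=4):
    x0,y0,x1,y1=box; hsv=cv2.cvtColor(im,cv2.COLOR_RGB2HSV)[y0:y1,x0:x1]
    m=cv2.inRange(hsv,np.array(lo),np.array(hi)); n,l,s,c=cv2.connectedComponentsWithStats(m)
    return [(s[i,4],(c[i]+[x0,y0]).round(1),s[i,:4]+[x0,y0,0,0]) for i in range(1,n) if s[i,4]>=mn]
E
python3 - <<'E'
from h import *
im=cv2.imread('pics/t0.png')[:,:,::-1].copy()
cv2.imwrite('pics/t0c.png',cv2.resize(im[140:245,215:345,::-1],None,fx=6,fy=5.7,interpolation=cv2.INTER_CUBIC)[:600,:800])
box=(235,140,335,240)
for nm,lo,hi in [('red',(0,120,80),(8,255,255)),('red2',(172,120,80),(180,255,255)),('yel',(20,120,120),(35,255,255)),('blue',(100,120,60),(125,255,255)),('white',(0,0,170),(180,50,255))]:
    for a,c,s in comps(im,lo,hi,box): print(nm,a,c,s,ray('top',*c,.056).round(4))
# ellipse of disc: white hull
hsv=cv2.cvtColor(im,cv2.COLOR_RGB2HSV)
m=np.zeros(im.shape[:2],np.uint8); m[140:240,235:335]=cv2.inRange(hsv,(0,0,120),(180,70,255))[140:240,235:335]
n,l,s,c=cv2.connectedComponentsWithStats(m); k=1+np.argmax(s[1:,4])
ys,xs=np.where(l==k); h=cv2.convexHull(np.c_[xs,ys].astype(np.int32)); P=np.array([ray('top',u,v,.056)[:2] for u,v in h[:,0]])
(cx,cy),r=cv2.minEnclosingCircle((P*1000).astype(np.float32)); print('disc',cx,cy,r, P.min(0),P.max(0), s[k])
mb=np.zeros_like(m); mb[140:240,235:335]=cv2.inRange(hsv,(100,120,60),(125,255,255))[140:240,235:335]
ys,xs=np.where(mb>0); P=np.array([ray('top',u,v,.017)[:2] for u,v in zip(xs,ys)])*1000
rr=cv2.minAreaRect(P.astype(np.float32)); print('base',rr)
E
```

```text
red 50 [281.1 200.7] [279 189   6  23] [ 0.513  -0.0816  0.056 ]
yel 6 [285.  183.5] [284 183   3   2] [ 0.5678 -0.0952  0.056 ]
yel 33 [265.4 209.4] [262 207   7   7] [ 0.4861 -0.0325  0.056 ]
blue 122 [275.4 154.8] [263 147  22  19] [ 0.6624 -0.0673  0.056 ]
blue 313 [253.1 191.9] [242 168  24  41] [0.5419 0.0049 0.056 ]
blue 644 [298.5 205. ] [268 169  58  61] [ 0.4988 -0.1351  0.056 ]
white 4 [278.5 149.5] [278 149   2   2] [ 0.6801 -0.0776  0.056 ]
white 2159 [284.8 183.9] [257 152  56  61] [ 0.5665 -0.0946  0.056 ]
white 5 [322.6 181.8] [322 181   2   3] [ 0.572  -0.2134  0.056 ]
white 5 [244.6 191.8] [244 191   2   3] [0.5425 0.0314 0.056 ]
white 7 [290.  225.7] [289 225   3   3] [ 0.4347 -0.1068  0.056 ]
disc 575.7998046875 -93.7751235961914 99.25991821289062 [ 0.47717725 -0.18064029] [ 0.67476112 -0.00729101] [ 257  151   56   62 2265]
base ((565.93017578125, -94.34658813476562), (199.17787170410156, 199.3111572265625), 51.994476318359375)
```

View pics/t0c.png

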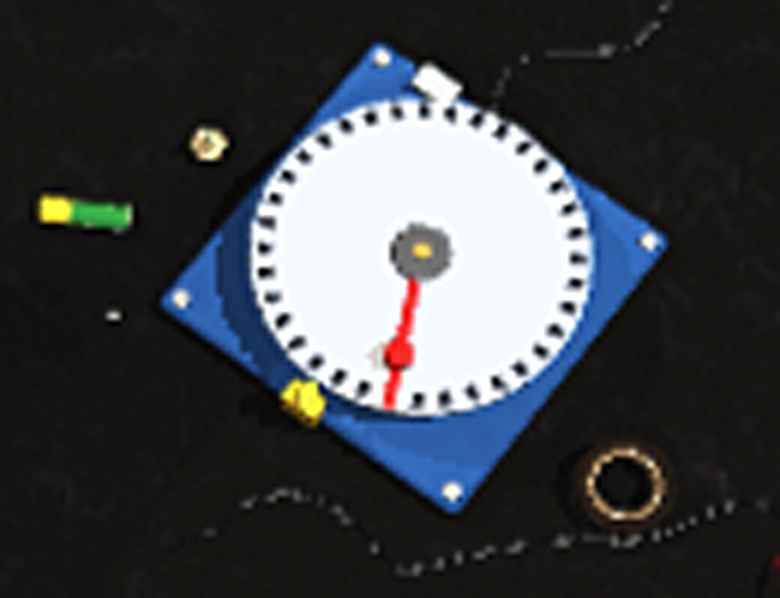

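Base centre is at (0.566, -0.094). The pointer lies at 142° and the red line at about 166°, so the joint is near -5.86, which fits the stated range. I'll move over with the fingers shut.

Emit:
jog_arm(hand=[0,0,0,0,0], travel=[[0.026,-0.0535,0],[0.026,-0.0535,0],[0.026,-0.0535,0],[0.026,-0.0535,0],[0.026,-0.0535,0]], yaw=[0,0,0,0.186,0.186])

```text
time_s: 0.72
position: [0.3672, 0.2402, 0.2483]
tool_rot: [[-0.991, 0.137, -0.0], [0.137, 0.991, -0.0], [0.0, -0.0, -1.0]]
ft_force: [0.8, 1.0, 0.1]
grip_width: 0.0002
gripper_force: 0.0
```

Emit:
jog_arm(hand=[0,0,0,0,0], travel=[[0.027,-0.0535,0],[0.027,-0.0535,0],[0.027,-0.0535,0],[0.026,-0.0535,0],[0.026,-0.0535,0]], yaw=[0,0,0,0,0])

```text
time_s: 1.35
position: [0.5003, -0.0276, 0.2482]
tool_rot: [[-0.99, 0.142, -0.0], [0.142, 0.99, 0.0], [0.0, 0.0, -1.0]]
ft_force: [1.2, 0.7, -0.1]
grip_width: -0.0
gripper_force: 0.0
```

Emit:
jog_arm(hand=[0,0,0,0,0], travel=[[0,0,-0.05],[0,0,-0.05],[0,0,-0.02],[0,0,0],[0,0,0]], yaw=[0,0,0,0,0])

```text
time_s: 1.98
position: [0.5003, -0.0258, 0.1293]
tool_rot: [[-0.99, 0.142, 0.001], [0.142, 0.99, -0.0], [-0.002, -0.0, -1.0]]
ft_force: [0.3, -0.5, -0.3]
grip_width: 0.0003
gripper_force: 0.0
```

Run:
```python
from h import *
o=env.observe(); print(o['time_s'],o['position'],o['tool_rot'].round(3).tolist(),o['grip_width'],o['q'].round(1))
b=grab('side','s1.png'); t=grab('top','t1.png')
p=o['position']; z=o['tool_rot'][:,2]
for k in (0,.017,.03): print(k,proj('side',p+k*z),proj('top',p+k*z))
u,v=map(int,proj('side',p))
A=cv2.resize(b[v-40:v+60,u-50:u+50,::-1],(580,580),interpolation=cv2.INTER_CUBIC); cv2.imwrite('pics/s1c.png',A); print(u-50,v-40)
```

```text
1.975 [ 0.50033613 -0.02577466  0.12928767] [[-0.99, 0.142, 0.001], [0.142, 0.99, -0.0], [-0.002, -0.0, -1.0]] 0.0002541279306220891 [-16.5  24.2  92.6   0.   63.1 -98.4]
0 (np.float64(243.6866035673555), np.float64(182.75395611186605)) (np.float64(263.69600605670877), np.float64(200.10352894633863))
0.017 (np.float64(243.86563054050214), np.float64(186.9070403685247)) (np.float64(263.56865012466733), np.float64(201.2606922277041))
0.03 (np.float64(244.00068202493412), np.float64(190.03997717673036)) (np.float64(263.4737840343054), np.float64(202.12265094964098))
193 142
```

View pics/s1c.png

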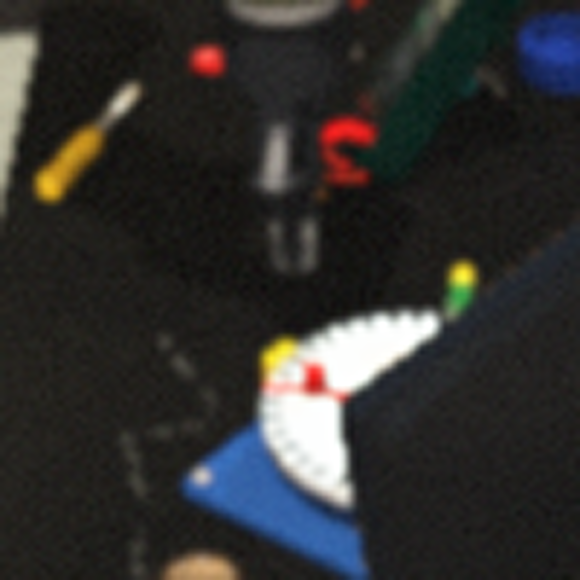

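The side crop shows the shut fingertips ending near row 188. That matches a 17 mm overhang, and the stud is visible at about (247,207). I'll lower the hand beside the stud.

Emit:
jog_arm(hand=[0,0,0,0,0], travel=[[0.007,-0.01,-0.015],[0,0,-0.02],[0,0,-0.013],[0,0,0],[0,0,0]], yaw=[0,0,0,0,0])

```text
time_s: 2.7
position: [0.5072, -0.0358, 0.0807]
tool_rot: [[-0.99, 0.142, 0.001], [0.142, 0.99, -0.0], [-0.001, -0.0, -1.0]]
ft_force: [0.2, 0.1, 0.4]
grip_width: 0.0
gripper_force: 0.0
```

Run:
```python
from h import *
o=env.observe(); print(o['time_s'],o['position'])
print('stud pred',proj('side',[.508,-.0795,.067]))
b=grab('side'); 
for a in ((0,150,100),(8,255,255)),((172,150,100),(180,255,255)):
    for r in comps(b,*a,(230,195,260,220),2): print(r, ray('side',*r[1],.06))
```

```text
2.7 [ 0.5071858  -0.03582143  0.08072466]
stud pred (np.float64(246.5434176340755), np.float64(206.76973008038513))
(np.int32(12), array([246.8, 206.2]), array([246, 204,   3,   5])) [ 0.50871259 -0.06689442  0.06      ]
```

Predicted and seen stud positions agree. Flicking now.

Emit:
jog_arm(hand=[0,0,0,0,0], travel=[[0,-0.014,-0.001],[0,-0.024,0],[0,-0.024,0],[0,0.012,0.04],[0,0.012,0.045]], yaw=[0,0,0,0,0])

```text
time_s: 3.38
position: [0.5066, -0.0746, 0.1653]
tool_rot: [[-0.99, 0.143, -0.001], [0.143, 0.99, 0.0], [0.001, 0.0, -1.0]]
ft_force: [0.3, -0.4, 0.1]
grip_width: 0.0001
gripper_force: 0.0
```

```bash
cat >> h.py <<'E'
C=np.array([.566,-.0945]); PH=142.
def th(im):  # angle (deg past pointer) of the red line from the top view
    hsv=cv2.cvtColor(im,cv2.COLOR_RGB2HSV); m=(cv2.inRange(hsv,(0,110,70),(9,255,255))|cv2.inRange(hsv,(170,110,70),(180,255,255)))
    ys,xs=np.where(m[140:240,235:335]>0)
    if len(xs)<8: return None,len(xs),None
    P=np.array([ray('top',u+235,v+140,.059)[:2] for u,v in zip(xs,ys)])-C
    r=np.hypot(*P.T); P=P[(r>.02)&(r<.095)]; d=P.mean(0)
    return (np.degrees(np.arctan2(d[1],d[0]))-PH)%360, len(P), r.max()
def watch(n):
    for i in range(n):
        im=env.get_image('top'); t=env.observe()['time_s']; a=th(im); print(round(t,3),a)
    return im
E
python3 - <<'E'
from h import *
o=env.observe(); print(o['position'],o['ft_force'])
im=watch(6); cv2.imwrite('pics/t2.png',cv2.resize(im[140:240,215:345,::-1],None,fx=5,fy=5))
E
```

```text
[ 0.50657326 -0.07458108  0.16529584] [ 0.26151196 -0.3868597   0.10984873]
3.425 (None, 0, None)
3.475 (None, 0, None)
3.525 (None, 0, None)
3.575 (None, 0, None)
3.625 (None, 0, None)
3.675 (None, 0, None)
```

Emit:
jog_arm(hand=[0,0,0,0,0], travel=[[-0.02,0.05,0.02],[-0.02,0.05,0.0],[-0.02,0.05,0.0],[-0.01,0.05,0],[0,0.02,0]], yaw=[0,0,0,0,0])

```text
time_s: 4.3
position: [0.4356, 0.148, 0.1834]
tool_rot: [[-0.99, 0.14, -0.002], [0.14, 0.99, -0.0], [0.002, -0.0, -1.0]]
ft_force: [-0.2, 0.3, 0.7]
grip_width: 0.0001
gripper_force: 0.0
```

Run:
```python
from h import *
im=watch(8); cv2.imwrite('pics/t3.png',cv2.resize(im[120:260,180:345,::-1],None,fx=4,fy=4))
```

```text
4.35 (np.float64(342.73349304043904), 49, np.float64(0.08824193773798017))
4.4 (np.float64(353.4089977005299), 52, np.float64(0.08951008816968369))
4.45 (np.float64(4.093953612651632), 50, np.float64(0.08904421832646525))
4.5 (np.float64(14.562675850523618), 52, np.float64(0.08998996096477152))
4.55 (np.float64(25.059571452238146), 56, np.float64(0.08827963629451771))
4.6 (np.float64(35.69626348257046), 55, np.float64(0.08931846426937609))
4.65 (np.float64(46.00368507946018), 52, np.float64(0.08729384947009504))
4.7 (np.float64(56.561918775813524), 50, np.float64(0.08718206933276511))
```

View pics/t3.png

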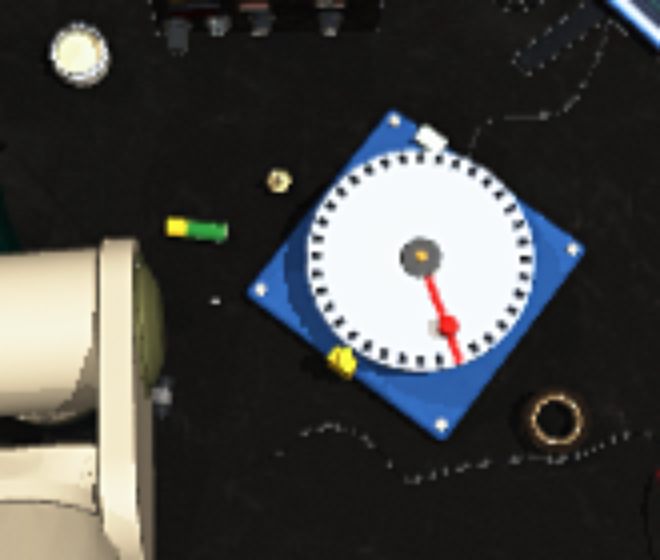

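The disc turns at about 3.7 rad/s and went untouched through its first pass of the pointer (at t ≈ 4.43). I'll let it coast down while I turn the hand to the pointer's tangent.

Emit:
jog_arm(hand=[0,0,0,0,0], travel=[[0,0,0],[0,0,0],[0,0,0],[0,0,0],[0,0,0]], yaw=[-0.175,-0.175,-0.174,0,0])

```text
time_s: 5.32
position: [0.4369, 0.146, 0.1843]
tool_rot: [[-0.788, 0.616, -0.0], [0.616, 0.788, -0.0], [0.0, -0.0, -1.0]]
ft_force: [-0.0, 0.8, 0.8]
grip_width: -0.0003
gripper_force: 0.0
```

Emit:
jog_arm(hand=[0,0,0,0,0], travel=[[0,0,0],[0,0,0],[0,0,0],[0,0,0],[0,0,0]], yaw=[0,0,0,0,0])

```text
time_s: 5.95
position: [0.4368, 0.1463, 0.1844]
tool_rot: [[-0.786, 0.618, 0.0], [0.618, 0.786, -0.0], [-0.0, -0.0, -1.0]]
ft_force: [0.1, 0.3, 0.8]
grip_width: 0.0001
gripper_force: 0.0
```

Emit:
jog_arm(hand=[0,0,0,0,0], travel=[[0,0,0],[0,0,0],[0,0,0],[0,0,0],[0,0,0]], yaw=[0,0,0,0,0])

```text
time_s: 6.58
position: [0.4368, 0.1463, 0.1844]
tool_rot: [[-0.786, 0.618, -0.0], [0.618, 0.786, -0.0], [0.0, -0.0, -1.0]]
ft_force: [-0.5, 0.5, -0.6]
grip_width: 0.0003
gripper_force: 0.0
```

Emit:
jog_arm(hand=[0,0,0,0,0], travel=[[0,0,0],[0,0,0],[0,0,0],[0,0,0],[0,0,0]], yaw=[0,0,0,0,0])

```text
time_s: 7.2
position: [0.4368, 0.1463, 0.1844]
tool_rot: [[-0.786, 0.618, 0.0], [0.618, 0.786, 0.0], [0.0, 0.0, -1.0]]
ft_force: [-0.8, -0.1, -0.2]
grip_width: -0.0
gripper_force: 0.0
```

Run:
```python
from h import *
im=watch(5)
```

```text
7.25 (np.float64(143.80034970934236), 49, np.float64(0.08533609383892386))
7.3 (np.float64(150.83478439474862), 48, np.float64(0.08709066486749144))
7.35 (np.float64(158.16669709473038), 49, np.float64(0.0863117695969677))
7.4 (np.float64(165.4604890487189), 47, np.float64(0.0874899694987922))
7.45 (np.float64(172.5924905831567), 53, np.float64(0.08931590337278933))
```

Deceleration is about 0.42 rad/s², so the pass at 720° comes at t ≈ 8.9 at about 1.9 rad/s, and it would be the last. I'll block the stud with the shut fingertip there.

Emit:
jog_arm(hand=[0,0,0,0,0], travel=[[0.0136,-0.0443,-0.01],[0.0136,-0.0443,-0.01],[0.0136,-0.0443,-0.01],[0.0136,-0.0443,-0.01],[0.0136,-0.0443,-0.01]], yaw=[0,0,0,0,0])

```text
time_s: 8.07
position: [0.5052, -0.0768, 0.1341]
tool_rot: [[-0.786, 0.618, 0.0], [0.618, 0.786, 0.0], [-0.0, 0.0, -1.0]]
ft_force: [-0.8, 0.6, -0.3]
grip_width: -0.0001
gripper_force: 0.0
```

Emit:
jog_arm(hand=[0,0,0,0,0], travel=[[0,0,-0.03],[0,0,-0.024],[0,0,0],[0,0,0],[0,0,0]], yaw=[0,0,0,0,0])

```text
time_s: 8.7
position: [0.5053, -0.0752, 0.0814]
tool_rot: [[-0.786, 0.618, 0.002], [0.618, 0.786, -0.001], [-0.002, 0.001, -1.0]]
ft_force: [-0.8, 0.2, -0.6]
grip_width: -0.0001
gripper_force: 0.0
```

Emit:
jog_arm(hand=[0,0,0,0,0], travel=[[0,0,0],[0,0,0],[0,0,0],[0,0,0],[0,0,0]], yaw=[0,0,0,0,0])

```text
time_s: 9.32
position: [0.5048, -0.0752, 0.0803]
tool_rot: [[-0.786, 0.618, -0.0], [0.618, 0.786, 0.0], [0.0, -0.0, -1.0]]
ft_force: [0.3, -1.1, -0.8]
grip_width: -0.0005
gripper_force: 0.0
```

Run:
```python
from h import *
for i in range(4):
    b=env.get_image('side'); print(env.observe()['time_s'],[ (r[0],r[1].tolist(),ray('side',*r[1],.064)[:2].round(4)) for r in comps(b,(0,150,100),(8,255,255),(225,190,275,225),2)])
o=env.observe(); print(o['position'],o['ft_force'])
print('target',proj('side',[.5187,-.0576,.067]))
cv2.imwrite('pics/s4.png',cv2.resize(b[150:240,205:295,::-1],None,fx=6,fy=6,interpolation=cv2.INTER_CUBIC))
```

```text
9.375 [(np.int32(17), [251.8, 201.1], array([ 0.5263, -0.0434]))]
9.425 [(np.int32(18), [252.3, 200.4], array([ 0.5281, -0.0393]))]
9.475 [(np.int32(21), [252.8, 200.3], array([ 0.5298, -0.0388]))]
9.525 [(np.int32(18), [252.8, 199.9], array([ 0.5299, -0.0364]))]
[ 0.50483999 -0.07516942  0.08033851] [ 0.36881267  0.06850916 -0.12184581]
target (np.float64(249.63509198640267), np.float64(202.8684337338707))
```

View pics/s4.png

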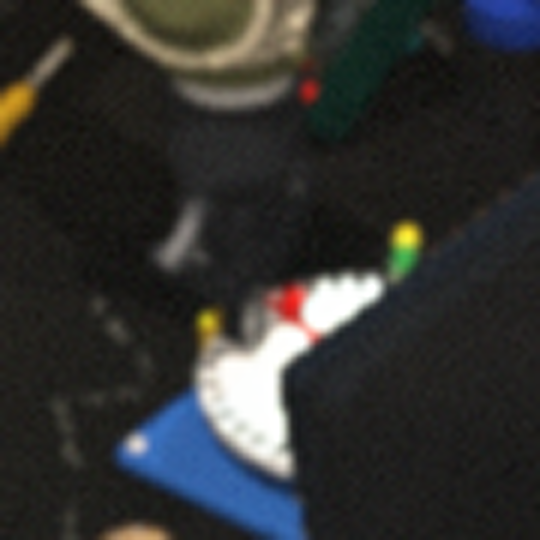

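The side view shows the stud bounced back off the finger to about 24 mm short of target (pixel 253,200), nearly at rest. I'll lift, open and move over it.

Emit:
jog_arm(hand=[0,0,0.0854,0.0854,0.0854], travel=[[0,0,0.035],[0,0,0.035],[0.0115,0.015,0],[0.0115,0.0145,0],[0,0,0]], yaw=[0,0,0,0,0])

```text
time_s: 10.15
position: [0.5281, -0.0443, 0.1492]
tool_rot: [[-0.787, 0.617, -0.002], [0.617, 0.787, 0.001], [0.002, -0.001, -1.0]]
ft_force: [-0.7, 0.2, 0.2]
grip_width: 0.0542
gripper_force: 0.0
```

Run:
```python
from h import *
for i in range(3):
    b=env.get_image('side'); print(env.observe()['time_s'],[ (r[0],r[1].tolist(),r[2],ray('side',*r[1],.064)[:2].round(4)) for r in comps(b,(0,150,100),(8,255,255),(225,185,275,225),2)])
o=env.observe(); print(o['position'],o['grip_width'])
for a in range(0,-70,-10):
    w=np.radians(PH+a); print(a, np.round(proj('side',[C[0]+.06*np.cos(w),C[1]+.06*np.sin(w),.065]),1))
print(th(env.get_image('top')))
```

```text
10.2 [(np.int32(18), [258.2, 197.8], array([256, 195,   5,   7]), array([ 0.5491, -0.0247]))]
10.25 [(np.int32(18), [258.4, 197.6], array([256, 195,   5,   7]), array([ 0.5498, -0.0235]))]
10.3 [(np.int32(20), [258.9, 197.6], array([257, 195,   4,   7]), array([ 0.5516, -0.0236]))]
[ 0.52752889 -0.04555396  0.1495744 ] 0.0758543238886254
0 [249.7 203.3]
-10 [251.7 202. ]
-20 [254.1 200.8]
-30 [256.7 200. ]
-40 [259.6 199.4]
-50 [262.5 199.1]
-60 [265.5 199.1]
(None, 0, None)
```

The stud is still drifting back, near -38°. I'll let it stop and turn the hand to straddle the stud there.

Emit:
jog_arm(hand=[0.0854,0.0854,0.0854,0.0854,0.0854], travel=[[0.007,0.002,0],[0.007,0.002,0],[0.007,0.002,0],[0.007,0.002,0],[0,0,0]], yaw=[-0.175,-0.175,-0.175,-0.175,0])

```text
time_s: 10.98
position: [0.5558, -0.038, 0.1501]
tool_rot: [[-0.204, 0.979, -0.0], [0.979, 0.204, 0.0], [0.0, -0.0, -1.0]]
ft_force: [1.0, -1.1, -0.7]
grip_width: 0.0851
gripper_force: 0.0
```

```bash
cat >> h.py <<'E'
def sidestud(n=3):
    for i in range(n):
        b=env.get_image('side'); c=comps(b,(0,150,100),(8,255,255),(225,185,285,225),3)
        if not c: print('none'); continue
        u,v=max(c,key=lambda r:r[0])[1]; w=np.arange(-100,60,1.)
        e=[np.hypot(*(np.array(proj('side',[C[0]+.06*np.cos(a),C[1]+.06*np.sin(a),.064]))-[u,v])) for a in np.radians(PH+w)]
        k=np.argmin(e); print(env.observe()['time_s'],(u,v),'angle',w[k],'err',round(e[k],1), [ (r[0]) for r in c])
    return b
E
python3 - <<'E'
from h import *
b=sidestud(4); o=env.observe(); print(o['position'],o['tool_rot'][:,1],o['grip_width'])
cv2.imwrite('pics/s5.png',cv2.resize(b[150:240,205:295,::-1],None,fx=6,fy=6,interpolation=cv2.INTER_CUBIC))
E
```

```text
11.025 (np.float64(263.2), np.float64(197.5)) angle -52.0 err 1.8 [np.int32(21)]
11.075 (np.float64(263.2), np.float64(197.3)) angle -52.0 err 2.0 [np.int32(21)]
11.125 (np.float64(263.6), np.float64(197.2)) angle -54.0 err 2.1 [np.int32(18)]
11.175 (np.float64(263.4), np.float64(197.1)) angle -53.0 err 2.2 [np.int32(15)]
[ 0.55553587 -0.03784159  0.15032773] [ 9.78732640e-01  2.05139806e-01 -2.82633346e-04] 0.08543519228859166
```

View pics/s5.png

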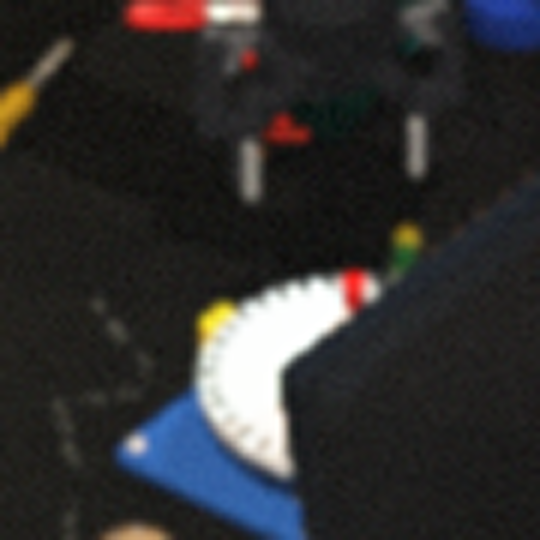

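The picture shows the stud near -54° (pixel 263,197), almost still, with the open fingers above either side of it. Next I lower over it, close to a loose straddle and check.

Emit:
jog_arm(hand=[0.0854,0.0854,0.0854,0.06,0.03], travel=[[0.011,0.003,-0.03],[0,0,-0.03],[0,0,-0.011],[0,0,0],[0,0,0]], yaw=[0,0,0,0,0], grip_force=20)

```text
time_s: 11.8
position: [0.5673, -0.0349, 0.0805]
tool_rot: [[-0.203, 0.979, 0.002], [0.979, 0.203, -0.001], [-0.001, 0.002, -1.0]]
ft_force: [-0.2, 0.5, -0.5]
grip_width: 0.0514
gripper_force: 0.0
```

Emit:
jog_arm(hand=[0.03,0.03,0.028,0.028,0.028], travel=[[0,0,0],[0,0,0],[0,0,0],[0,0,0],[0,0,0]], yaw=[0,0,0,0,0])

```text
time_s: 12.42
position: [0.5668, -0.0347, 0.0794]
tool_rot: [[-0.203, 0.979, -0.0], [0.979, 0.203, 0.0], [0.0, -0.0, -1.0]]
ft_force: [0.4, -0.2, 0.2]
grip_width: 0.0279
gripper_force: 0.0
```

Run:
```python
from h import *
b=sidestud(2); o=env.observe(); print(o['position'],o['tool_rot'][:,1],o['grip_width'],o['ft_force'],o['gripper_force'])
cv2.imwrite('pics/s6.png',cv2.resize(b[150:240,205:295,::-1],None,fx=6,fy=6,interpolation=cv2.INTER_CUBIC))
```

```text
12.475 (np.float64(263.8), np.float64(197.1)) angle -54.0 err 2.2 [np.int32(21)]
12.525 (np.float64(264.4), np.float64(197.1)) angle -56.0 err 2.2 [np.int32(23)]
[ 0.56685411 -0.03467937  0.07933172] [ 9.79179546e-01  2.02996097e-01 -3.72829502e-05] 0.02813186554281069 [0.0942151  0.07122988 0.72000749] 0.04119923338294029
```

View pics/s6.png

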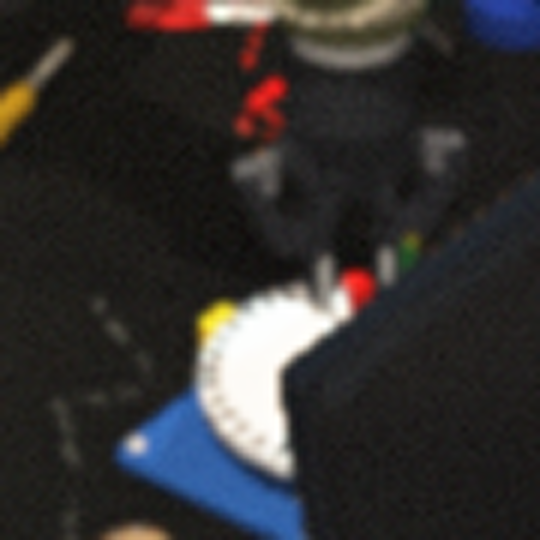

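The stud stands between the fingers (crop 357,288, between fingers at 322 and 387). I'll guide it along the arc to the pointer.

Emit:
jog_arm(hand=[0.028,0.028,0.028,0.028,0.028], travel=[[-0.0053,0,0],[-0.0055,-0.0006,0],[-0.0054,-0.0012,0],[-0.0053,-0.0017,0],[-0.0051,-0.0021,0]], yaw=[0.07,0.07,0.07,0.07,0.07])

```text
time_s: 13.15
position: [0.5401, -0.0403, 0.0794]
tool_rot: [[-0.528, 0.849, 0.0], [0.849, 0.528, -0.0], [-0.0, 0.0, -1.0]]
ft_force: [-0.1, 0.4, -0.1]
grip_width: 0.0278
gripper_force: 0.0
```

Emit:
jog_arm(hand=[0.028,0.028,0.028,0.028,0.028], travel=[[-0.0049,-0.0027,0],[-0.0047,-0.003,0],[-0.0043,-0.0035,0],[-0.004,-0.0039,0],[-0.0036,-0.0042,0]], yaw=[0.07,0.07,0.07,0.07,0.07])

```text
time_s: 13.78
position: [0.5186, -0.0577, 0.0794]
tool_rot: [[-0.787, 0.616, 0.0], [0.616, 0.787, 0.0], [-0.0, 0.0, -1.0]]
ft_force: [0.3, -0.9, -0.1]
grip_width: 0.0277
gripper_force: 0.0
```

Run:
```python
from h import *
b=sidestud(2); o=env.observe(); print(o['position'],o['tool_rot'][:,1],o['grip_width'],o['ft_force'],o['gripper_force'])
d=o['position'][:2]-C; print(np.hypot(*d),np.degrees(np.arctan2(d[1],d[0])))
```

```text
13.825 (np.float64(251.1), np.float64(201.4)) angle -10.0 err 1.0 [np.int32(16)]
13.875 (np.float64(250.9), np.float64(202.0)) angle -8.0 err 0.6 [np.int32(14)]
[ 0.51855565 -0.05782765  0.07939161] [ 6.18132190e-01  7.86074160e-01 -9.95629218e-05] 0.027831110620337725 [-0.06263016  0.11979109 -0.12777664] 0.0
0.05996521787445717 142.2975920311879
```

The stud is following. Closing to about stud width centres it on the pointer, then I open.

Emit:
jog_arm(hand=[0.024,0.021,0.018,0.017,0.017], travel=[[0,0,0],[0,0,0],[0,0,0],[0,0,0],[0,0,0]], yaw=[0,0,0,0,0])

```text
time_s: 14.5
position: [0.5187, -0.0576, 0.0793]
tool_rot: [[-0.786, 0.618, -0.0], [0.618, 0.786, -0.0], [0.0, -0.0, -1.0]]
ft_force: [0.7, -0.5, 0.8]
grip_width: 0.0172
gripper_force: 0.0
```

Emit:
jog_arm(hand=[0.017,0.017,0.017,0.03,0.045], travel=[[0,0,0],[0,0,0],[0,0,0],[0,0,0],[0,0,0]], yaw=[0,0,0,0,0])

```text
time_s: 15.12
position: [0.5187, -0.0576, 0.0794]
tool_rot: [[-0.786, 0.618, -0.0], [0.618, 0.786, 0.0], [0.0, -0.0, -1.0]]
ft_force: [-0.3, -0.3, 0.1]
grip_width: 0.0447
gripper_force: 0.0
```

Emit:
jog_arm(hand=[0.045,0.045,0.045,0.045,0.045], travel=[[0,0,0],[0,0,0.03],[0,0,0.04],[0,0,0.04],[0,0,0]], yaw=[0,0,0,0,0])

```text
time_s: 15.75
position: [0.5198, -0.0579, 0.192]
tool_rot: [[-0.786, 0.618, 0.006], [0.618, 0.786, -0.002], [-0.006, 0.002, -1.0]]
ft_force: [0.4, 0.6, -0.1]
grip_width: 0.0448
gripper_force: 0.0
```

Emit:
jog_arm(hand=[0.045,0.045,0.045,0.045,0.045], travel=[[-0.02,0.05,0.0],[-0.02,0.05,0.0],[-0.02,0.05,0.0],[-0.02,0.05,0],[0,0.0,0]], yaw=[0,0,0,0,0])

```text
time_s: 16.38
position: [0.4368, 0.1449, 0.1885]
tool_rot: [[-0.789, 0.615, -0.002], [0.615, 0.789, 0.0], [0.002, -0.001, -1.0]]
ft_force: [1.5, 0.7, -0.1]
grip_width: 0.0449
gripper_force: 0.0
```

Run:
```python
from h import *
im=watch(5); sidestud(1); cv2.imwrite('pics/t7.png',cv2.resize(im[140:245,215:345,::-1],None,fx=6,fy=5.7,interpolation=cv2.INTER_CUBIC))
for a,c,s in comps(im,(20,120,120),(35,255,255),(235,140,335,240)): 
    p=ray('top',*c,.045)[:2]-C; print('yel',a,c,np.degrees(np.arctan2(p[1],p[0])),np.hypot(*p))
ys,xs=np.where(cv2.inRange(cv2.cvtColor(im,cv2.COLOR_RGB2HSV),(100,120,60),(125,255,255))[140:240,235:335]>0)
P=np.array([ray('top',u+235,v+140,.017)[:2] for u,v in zip(xs,ys)])*1000
print('base',cv2.minAreaRect(P.astype(np.float32)))
c=comps(im,(0,0,50),(180,120,200),(278,178,293,190),10); print(c,[ray('top',*r[1],.061) for r in c])
```

```text
16.425 (np.float64(3.266405196201788), 52, np.float64(0.08904421832646525))
16.475 (np.float64(3.266405196201788), 52, np.float64(0.08904421832646525))
16.525 (np.float64(3.266405196201788), 52, np.float64(0.08904421832646525))
16.575 (np.float64(3.266405196201788), 52, np.float64(0.08904421832646525))
16.625 (np.float64(3.266405196201788), 52, np.float64(0.08904421832646525))
16.675 (np.float64(249.1), np.float64(203.2)) angle 1.0 err 0.6 [np.int32(12)]
yel 4 [285.  183.2] -17.074825172863804 0.00578879575269713
yel 33 [265.4 209.4] 141.6115856327901 0.09938778403670216
base ((565.67919921875, -94.15046691894531), (199.17787170410156, 199.9481964111328), 51.994476318359375)
[(np.int32(77), array([284.7, 183.9]), array([280, 179,  11,  11]))] [array([ 0.56525625, -0.0938483 ,  0.061     ])]
```

View pics/t7.png

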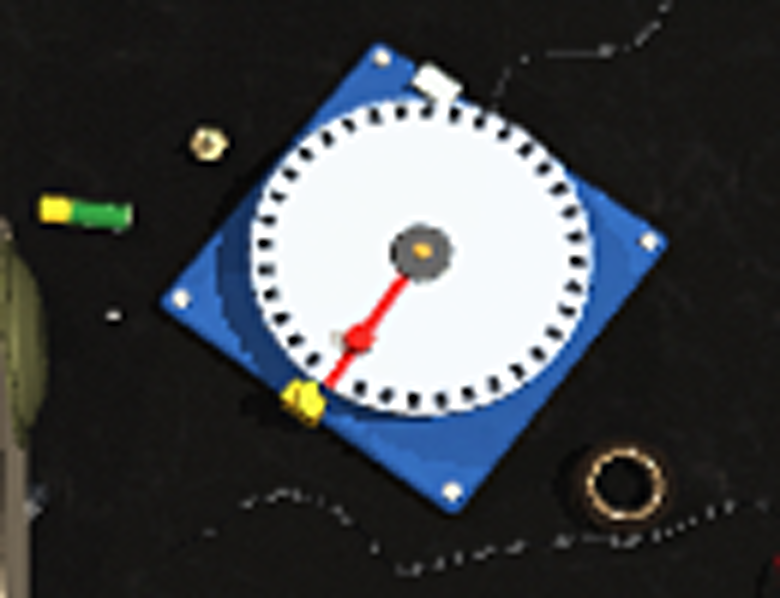

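At rest near the pointer, the red line ends at crop (332,388) with the pointer at (305,400), and nothing else has moved. The angle may be about 3° over (5 mm), so I'll refine it using the line's pixels alone.

Run:
```python
from h import *
im=np.mean([env.get_image('top').astype(float) for _ in range(3)],0).astype(np.uint8)
h=cv2.cvtColor(im,cv2.COLOR_RGB2HSV)
m=cv2.inRange(h,(0,70,60),(10,255,255))|cv2.inRange(h,(170,70,60),(180,255,255))
f=im.astype(float); w=np.clip((f[:,:,0]-np.maximum(f[:,:,1],f[:,:,2]))/200,0,1)  # soft redness
ys,xs=np.mgrid[140:240,235:335]; ys=ys.ravel();xs=xs.ravel(); ww=w[ys,xs]
P=np.array([ray('top',u,v,.056)[:2] for u,v in zip(xs,ys)])
for cc in ([.5657,-.0942],[.566,-.0945],[.567,-.095]):
    D=P-cc; r=np.hypot(*D.T); A=np.degrees(np.arctan2(D[:,1],D[:,0]))
    for lo,hi in((.022,.045),(.074,.09),(.05,.07)):
        s=(r>lo)&(r<hi)&(abs(A-145)<30)&(ww>.2); q=(D[s]*ww[s,None]).sum(0)/ww[s].sum(); print(cc,lo,s.sum(),np.degrees(np.arctan2(q[1],q[0])).round(2))
    a=(.094+.107)/2; 
    print('pointer pred px',proj('top',[cc[0]-a*np.cos(np.radians(38)),cc[1]+a*np.sin(np.radians(38)),.045]))
s=(ww>.2); r=np.hypot(*(P-[.5657,-.0942]).T); s1=s&(r<.045)&(r>.02); s2=s&(r>.074)&(r<.09)
g=lambda s:(P[s]*ww[s,None]).sum(0)/ww[s].sum()
d=g(s2)-g(s1); print('line dir',g(s1),g(s2),np.degrees(np.arctan2(d[1],d[0])))
```

```text
Traceback (most recent call last):
  File "h.py", line 8, in ray
    c=env.calibration(name); R=np.array(c['rotation']); p=np.array(c['position'])
ValueError: time passes only in moves, steps and waits
```

```bash
python3 - <<'E'
import re
s=open('h.py').read().replace('c=env.calibration(name)','c=cal(name)').replace('def grab','import functools\n@functools.lru_cache\ndef cal(n): return env.calibration(n)\ndef grab',1)
open('h.py','w').write(s)
E
python3 - <<'E'
from h import *
im=np.mean([env.get_image('top').astype(float) for _ in range(3)],0)
f=im; w=np.clip((f[:,:,0]-np.maximum(f[:,:,1],f[:,:,2]))/200,0,1)
ys,xs=np.mgrid[140:240,235:335]; ys=ys.ravel();xs=xs.ravel(); ww=w[ys,xs]
P=np.array([ray('top',u,v,.056)[:2] for u,v in zip(xs,ys)])
g=lambda s:(P[s]*ww[s,None]).sum(0)/ww[s].sum()
for cc in ([.5657,-.0942],[.567,-.095]):
    D=P-cc; r=np.hypot(*D.T); A=np.degrees(np.arctan2(D[:,1],D[:,0])); G=[]
    for lo,hi in((.022,.045),(.074,.09),(.05,.07)):
        q=g((r>lo)&(r<hi)&(abs(A-145)<30)&(ww>.2)); G.append(q); q=q-cc; print(cc,lo,np.degrees(np.arctan2(q[1],q[0])).round(2))
    d=G[1]-G[0]; print('dir',np.degrees(np.arctan2(d[1],d[0])))
    print('pointer pred px',proj('top',[cc[0]-.1005*np.cos(np.radians(38)),cc[1]+.1005*np.sin(np.radians(38)),.045]))
E
```

```text
[0.5657, -0.0942] 0.022 144.84
[0.5657, -0.0942] 0.074 145.47
[0.5657, -0.0942] 0.05 144.45
dir 145.90082588953382
pointer pred px (np.float64(265.26245109610323), np.float64(209.90566844868428))
[0.567, -0.095] 0.022 144.97
[0.567, -0.095] 0.074 145.52
[0.567, -0.095] 0.05 144.54
dir 145.8965704655406
pointer pred px (np.float64(265.51231477388575), np.float64(209.4914942692155))
```

The image measurement relative to the stand itself consistently puts the line about 3.3° over, or 5 mm. I'll re-straddle with a 3.5 mm shift clockwise.

Emit:
jog_arm(hand=[0.045,0.045,0.045,0.045,0.045], travel=[[0.021,-0.05,0],[0.021,-0.05,0],[0.021,-0.05,0],[0.021,-0.05,0],[0,0,0]], yaw=[0,0,0,0,0])

```text
time_s: 17.6
position: [0.5237, -0.0607, 0.189]
tool_rot: [[-0.783, 0.621, 0.0], [0.621, 0.783, -0.0], [-0.001, -0.0, -1.0]]
ft_force: [1.0, 0.3, -0.0]
grip_width: 0.045
gripper_force: 0.0
```

Emit:
jog_arm(hand=[0.045,0.045,0.045,0.045,0.045], travel=[[0,0,-0.03],[0,0,-0.02],[0,0,0],[0,0,0],[0,0,0]], yaw=[0,0,0,0,0])

```text
time_s: 18.23
position: [0.5231, -0.0575, 0.1403]
tool_rot: [[-0.786, 0.618, 0.002], [0.618, 0.786, -0.001], [-0.002, 0.001, -1.0]]
ft_force: [0.9, -0.9, -0.6]
grip_width: 0.0452
gripper_force: 0.0
```

Emit:
jog_arm(hand=[0.045,0.045,0.045,0.045,0.045], travel=[[-0.002,0.0025,-0.03],[0,0,-0.025],[0,0,-0.005],[0,0,0],[0,0,0]], yaw=[0,0,0,0,0])

```text
time_s: 18.85
position: [0.5213, -0.0552, 0.0804]
tool_rot: [[-0.786, 0.618, 0.002], [0.618, 0.786, -0.001], [-0.002, 0.001, -1.0]]
ft_force: [-0.4, 0.6, -0.1]
grip_width: 0.0451
gripper_force: 0.0
```

Emit:
jog_arm(hand=[0.035,0.028,0.024,0.021,0.019], travel=[[0,0,0],[0,0,0],[0,0,0],[0,0,0],[0,0,0]], yaw=[0,0,0,0,0])

```text
time_s: 19.48
position: [0.5207, -0.0551, 0.0794]
tool_rot: [[-0.786, 0.618, -0.0], [0.618, 0.786, -0.0], [-0.0, -0.0, -1.0]]
ft_force: [0.9, -0.3, -0.0]
grip_width: 0.019
gripper_force: 0.0
```

Emit:
jog_arm(hand=[0.017,0.0165,0.0165,0.0165,0.0165], travel=[[0,0,0],[0,0,0],[0,0,0],[0,0,0],[0,0,0]], yaw=[0,0,0,0,0])

```text
time_s: 20.1
position: [0.5207, -0.0551, 0.0794]
tool_rot: [[-0.786, 0.618, -0.0], [0.618, 0.786, 0.0], [0.0, -0.0, -1.0]]
ft_force: [-1.2, -0.8, 0.2]
grip_width: 0.0164
gripper_force: 0.0
```

Emit:
jog_arm(hand=[0.02,0.03,0.045,0.045,0.045], travel=[[0,0,0],[0,0,0],[0,0,0],[0,0,0.02],[0,0,0.04]], yaw=[0,0,0,0,0])

```text
time_s: 20.72
position: [0.5201, -0.0549, 0.139]
tool_rot: [[-0.786, 0.618, -0.003], [0.618, 0.786, 0.001], [0.003, -0.001, -1.0]]
ft_force: [0.1, -0.5, 0.3]
grip_width: 0.0449
gripper_force: 0.0
```

Emit:
jog_arm(hand=[0.045,0.045,0.045,0.045,0.045], travel=[[-0.01,0.03,0.04],[-0.02,0.05,0.0],[-0.02,0.05,0.0],[-0.02,0.05,0],[-0.01,0.03,0]], yaw=[0,0,0,0,0])

```text
time_s: 21.35
position: [0.4395, 0.1568, 0.1795]
tool_rot: [[-0.787, 0.617, -0.0], [0.617, 0.787, 0.0], [0.0, 0.0, -1.0]]
ft_force: [0.1, 0.1, 0.2]
grip_width: 0.0451
gripper_force: 0.0
```

Run:
```python
from h import *
im=watch(4).astype(float); env.get_image('side')
w=np.clip((im[:,:,0]-np.maximum(im[:,:,1],im[:,:,2]))/200,0,1)
ys,xs=np.mgrid[140:240,235:335]; ys=ys.ravel();xs=xs.ravel(); ww=w[ys,xs]
P=np.array([ray('top',u,v,.056)[:2] for u,v in zip(xs,ys)]); cc=np.array([.566,-.0945])
D=P-cc; r=np.hypot(*D.T); A=np.degrees(np.arctan2(D[:,1],D[:,0]))
for lo,hi in((.022,.045),(.074,.09),(.05,.07)):
    s=(r>lo)&(r<hi)&(abs(A-142)<30)&(ww>.2); q=(D[s]*ww[s,None]).sum(0); print(lo,np.degrees(np.arctan2(q[1],q[0])).round(2))
o=env.observe(); print(o['time_s'],o['position'],o['ft_force'])
cv2.imwrite('pics/t8.png',cv2.resize(im[140:245,215:345,::-1].astype(np.uint8),None,fx=6,fy=5.7,interpolation=cv2.INTER_CUBIC))
```

```text
21.4 (np.float64(359.44210635518084), 51, np.float64(0.08827877968994136))
21.45 (np.float64(359.44210635518084), 51, np.float64(0.08827877968994136))
21.5 (np.float64(359.44210635518084), 51, np.float64(0.08827877968994136))
21.55 (np.float64(359.44210635518084), 51, np.float64(0.08827877968994136))
0.022 141.03
0.074 141.93
0.05 140.35
21.6 [0.4410352  0.15443997 0.17939599] [ 0.45437237 -0.00700916 -0.62073801]
```

View pics/t8.png

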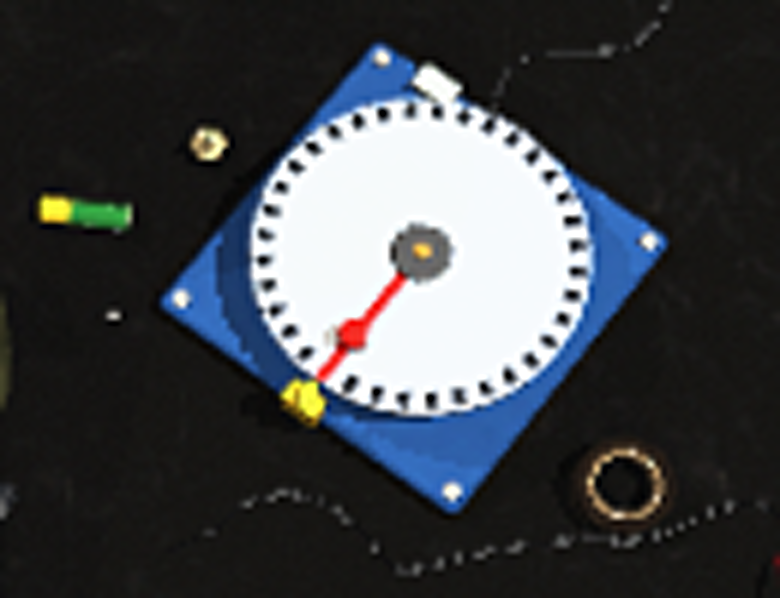

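The red line now runs straight into the yellow pointer (outer end at 141.9° against 142°). The disc is still, the hand is clear and nothing around has moved, so I'm handing in.

```bash
python3 -c "
from rig import env
print(env.close_job())"
```

```text
the job is handed in; nothing more can be done
None
```

I flicked the disc anticlockwise; it passed the pointer untouched, then I stopped it with a fingertip on the next pass and, as it bounced about 55° back, guided it with the fingers on the stud to the pointer, where it stands still within about 1° (1–2 mm) in the last picture, hand clear and nothing seen displaced; the job is handed in, no verdict was returned.

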